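# Check the latching stop button and reset the stop circuit

### The job

Check the readers' stop button with the fingertips only, gripping and lifting nothing: push the winged mushroom button straight in until it latches and stays down by itself with your finger off it, then push on a wing to turn it clockwise (seen from above) until it springs up again. After that push the flat reset button on the other box fully in and let it come back. Leave the selector knob as it is set, and the things lying around where they are.

Things in the scene. Friction and masses are not known exactly. Their poses are not given: they have to be found in the camera images.
- stop_station: White fixed box 84x84x108 mm with the winged black mushroom button at the middle of its top; it stands nearer or farther than the other box, turned up to 0.5 rad. Origin: centre of its underside; own x away from the robot, y left, z up. On its top a steel collar, radius 23 mm, reaches z 117; above it only the button's stem (radius 12 mm). Heights z: mm above the worktop.
- stop_press (a joint): Travel of the mushroom button, m: 0 = out (up), 0.0085 = fully in. Sprung outward. Latches by itself when pushed past 0.0070 and then rests at about 0.0065; pushing it fully in takes about 6 N, straight down at the middle of the head. Any fingertip may press it and 25 N does no harm.
- stop_twist (a joint): Turn of the mushroom head, rad: 0 at rest, positive is clockwise seen from above, stop at 0.9. A spring turns it back to 0 (0.02 Nm at rest, 0.06 Nm at 0.6 rad, so about 1.5 N on a wing). With the button latched, a turn beyond about 0.45 rad frees the latch (0.6 is sure) and the head springs up 7 mm; if a finger over a wing or the dome holds it down, it rises as the finger backs off.
- stop_top (a point): Middle of the top of the mushroom head, z 151.5 when out. The head is a dome: radius 28 mm at its rim, underside 23.5 mm below this point. It goes down with the button.
- stop_wing_left (a point): Point in the left (+y) wing, 40 mm from the head's axis, 15.5 mm below stop_top. The wings are two straight lugs to the left and right of the head: each 14 mm wide, 14 mm high (7 mm above and below this point), reaching from the rim out to 48 mm from the axis. Below a latched wing 14 mm are free above the box. Turning clockwise, this wing moves away from the robot (+x).
- stop_wing_right (a point): The same point in the right (-y) wing; turning clockwise, this wing moves toward the robot (-x). It moves with the head.
- reset_station: Longer white fixed box, 84x124x108 mm (124 along its own y), with the flat reset button on the left half (+y) of its top and a selector knob on the right half. Origin: centre of its underside; axes as for stop_station, turned up to 0.5 rad.
- reset_top (a point): Middle of the top of the flat black reset button (radius 14 mm, in a steel bezel of radius 22 mm whose top is 10 mm lower), z 130 when out, 34 mm left of the box's middle.
- reset (a joint): Travel of the reset button, m: 0 = out, 0.006 = fully in, which takes 5 N; springs back when let go.
- selector_tip (a point): One end of the selector's grip bar, 16 mm from its axis. The selector is a knob of radius 18 mm with a bar grip rising to z 152, on a plate 68 mm to the right of the reset button; it turns stiffly (0.05 Nm) and is not to be turned.
- cartridge0: Bystander: white test cartridge, 62x34x15 mm, left of the work at the front. Origin: centre of its underside.
- cartridge1: Bystander: white test cartridge, 62x34x15 mm, left of the work at the front. Origin: centre of its underside.
- microtube2: Bystander: small translucent microtube lying, 17x39x12 mm, at the front. Origin: centre of its underside.
- marker_blue: Bystander: white marker pen with a blue cap lying, 17x135x15 mm, at the front. Origin: centre of its underside.
- cartridge2: Bystander: white test cartridge, 62x34x15 mm, right of the two boxes. Origin: centre of its underside.
- cartridge3: Bystander: white test cartridge, 62x34x15 mm, right of the two boxes. Origin: centre of its underside.

How it is judged (in metres and radians):
On the way, in this order (a step that is already met when the one before it is completed fails the run):
1. the mushroom button is pushed in and stays latched with the fingers off its box (value of joint stop_press above 0.006 m and contact force between the fingers and stop_station below 0.2 N), for 0.2 s.
2. the mushroom button has been freed by turning and has sprung up (value of joint stop_press below 0.002 m), for 0.1 s.
3. the reset button is pushed in (value of joint reset above 0.0045 m), for 0.05 s.
At the end, for the whole second after the job is handed in: the mushroom button is out (within 1.5 mm) and turned back (within 0.1 rad), the reset button is out (within 1.5 mm), the selector's bar end is within 4 mm of where it was, and no bystander lies more than 30 mm from its start (value of joint each of stop_press, reset below 0.0015 m and value of joint stop_twist below 0.1 rad and distance of selector_tip from where it was at the start of the episode below 0.004 m and distance of each of cartridge0, cartridge1, microtube2, marker_blue, cartridge2, cartridge3 from where it was at the start of the episode below 0.03 m); the robot touches nothing.
It fails at once if the selector is turned (its bar end moved more than 4 mm) (distance of selector_tip from where it was at the start of the episode above 0.004 m).
It fails at once if a bystander is pushed more than 30 mm, lifted or carried (distance of any of cartridge0, cartridge1, microtube2, marker_blue, cartridge2, cartridge3 from where it was at the start of the episode above 0.03 m or height (world z) of any of cartridge0, cartridge1, microtube2, marker_blue, cartridge2, cartridge3 above 0.02 m).
It also fails if it takes over 51 s, if anything falls off the work surface, if the arm or the gripper's body presses on something with over 40 N, if the wrist force passes 120 N, or if a joint passes its speed limit or range.

### The arm

A 6-joint arm with a two-finger parallel gripper is mounted at the origin on a cart in front of the work surface, level with it; the furniture and walls round the work are solid. World frame = base frame: x ahead of the robot, y to its left, z up, the work surface at z = 0. Lengths are in m, angles in degrees, forces in N, time in s.
With the tool pointing down it reaches from about 0.35 to 0.85 m from the base axis. Payload 8.1 kg.
Tool frame: the origin (TCP) lies on the centre line of the jaws, within the pads' length; the fingertips stand 11 mm ahead of it and the grasp point (between the pads) lies 8 mm behind it; z points along the fingers, y is the line along which they close (so a half turn about z gives the same grasp; the last joint's range is limited). The gripper opens to 93 mm and grips with 3 to 60 N. Pads are 15 mm wide; open, the fingers measure 128 mm over their backs; the gripper's body (75 mm by 188 mm) begins 65 mm behind the grasp point.
Start: joints at [71.31, 7.471, 85.268, -0, 87.261, -4.893], TCP at [0.143, 0.583, 0.23] pointing down, gripper open.
Joint ranges: [-169.43, 169.43], [-51.17, 129.36], [1.28, 143.12], [-76.62, 256.62], [0, 156.53], [-152.29, 152.29]. Speed limits (degrees/s): [136.94, 136.94, 159.86, 180, 180, 180].

### API

Orientations are given as a 3x3 rotation matrix whose columns are the frame's x, y, z axes.
In Python, from cell import ctrl gives the robot as it stands. Calls block until the motion is done:
- ctrl.move_pose(position, orientation): joint-space move of the TCP to a pose.
- ctrl.servo_line(position, rot=None, v=0.15): straight line of the TCP; rot=None keeps the orientation; v is the mean speed in m/s.
- ctrl.movej(angles): joint-space move.
- ctrl.move_gripper(opening, effort=None): finger opening in m; effort is the grip in N (None keeps the last); returns when the fingers have stopped.
- ctrl.hold(seconds).
- ctrl.inverse_kinematics(position, orientation): joint angles nearest the present ones, or None.
- ctrl.read_state(): the state.
- ctrl.capture(name): name is "scene" or "top" or "wrist"; returns a dict with "frame" (420x560x3 uint8, blue, green, red), "fx", "fy", "cx", "cy" (pixels), "D" ([k1, k2, p1, p2, k3] as OpenCV has them; the pictures are not rectified), "world_to_cam" (4x4, takes a point from world to camera coordinates). Camera axes: x right, y up, looking along -z (the intrinsics and any distortion apply to the point x, -y, -z); pixel columns grow to the right and rows downward; lengths in m; the calibration is good to about 2 mm. A picture is of the moment at which its call begins. There is no depth.
A pose or a line that the arm cannot do raises ctrl.IKError and nothing moves.
- ctrl.hand_in(): hands the job in; it is judged then, once.
The state is a dict: "time_s": time; "q": joint angles; "joint_vel": joint speeds; "joint_torque": joint torques, N m; "tool_pos": TCP position; "orientation": TCP orientation; "wrist_force": force on the tool from outside, world axes, zero at the start; "moment": the same for the moment, N m; "gripper_width": finger opening in m; "grip_force": force on a finger pad.
Only numpy, scipy, OpenCV 4.12 (cv2) and the standard library are available. Lean on these libraries where they do the work, as an engineer would, in place of code of your own. Each camera call takes 0.05 s, during which the arm holds its last target. There are 200 camera calls.

## Working session

There is one attempt and no reset: what is moved stays moved. The work goes in short steps, each a Python script; the robot and the scene stay as the last script left them, time stands still between calls to the robot, and variables do not carry over. Pictures are saved under pics/ and viewed, at most 10 in all, crops included, and the job is handed in when it is done.

```bash
mkdir -p pics; ls; python3 - <<'E'
from cell import ctrl
import cv2,pickle
d={}
for n in("scene","top"):
    c=ctrl.capture(n);d[n]=c;cv2.imwrite(f"pics/{n}0.png",c["frame"]);print(n,c["fx"],c["cx"],c["cy"],c["D"],c["world_to_cam"])
pickle.dump(d,open("c.pkl","wb"))
print(ctrl.read_state())
E
```

```text
pics
scene 480.98770361510736 282.07804966488123 202.78023336650617 [-0.10050181  0.          0.          0.          0.        ] [[ 0.78535734 -0.61903071 -0.00384975 -0.48720772]
 [ 0.42204808  0.53087748  0.73487721 -0.21883558]
 [-0.45286782 -0.578766    0.67818925 -1.09953413]
 [ 0.          0.          0.          1.        ]]
top 419.73257893931736 277.6275307321931 210.03533402058287 [-0.03749834  0.          0.          0.          0.        ] [[-0.0071445  -0.99992597  0.00984928 -0.1776704 ]
 [ 0.98819044 -0.00555231  0.15313011 -0.53859679]
 [-0.15306408  0.01082701  0.98815695 -1.05990193]
 [ 0.          0.          0.          1.        ]]
{'time_s': 0.1, 'q': array([ 7.13099744e+01,  7.50921084e+00,  8.53230961e+01,  3.94410991e-05,
        8.72621049e+01, -4.89173487e+00]), 'joint_vel': array([ 0.00529021, -0.13951611, -0.18864662, -0.0790377 ,  0.11882222,
        0.00196979]), 'joint_torque': array([ 8.47837036e-04, -5.61342323e+01, -4.93097448e+01,  7.70001649e-02,
        2.91107706e-02, -5.29694705e-05]), 'tool_pos': array([0.14290734, 0.58222075, 0.22870817]), 'orientation': array([[-9.71141350e-01,  2.38504085e-01, -5.28684461e-04],
       [ 2.38504629e-01,  9.71140106e-01, -1.56068106e-03],
       [ 1.41197876e-04, -1.64173560e-03, -9.99998642e-01]]), 'wrist_force': array([ 5.09223841e-01, -2.15060841e-04, -3.35566056e-01]), 'moment': array([ 0.02751302, -0.02951416, -0.00392206]), 'grip_force': 0.0, 'gripper_width': 0.09316579771278842}
```

View pics/scene0.png

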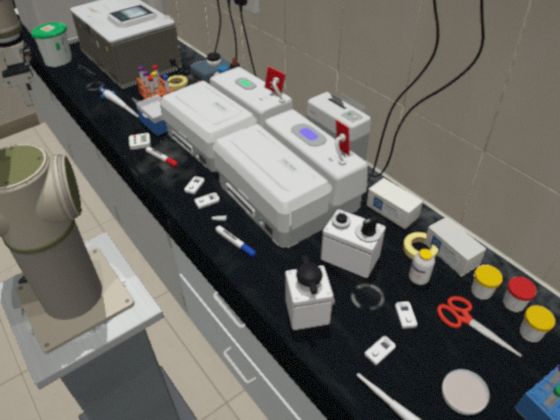

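View pics/top0.png

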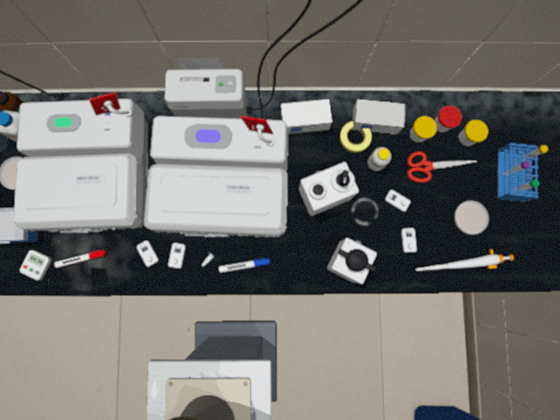

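Top view: the stop box is at about (353,261) with its dark head at (358,258). The reset box is at (329,189), with the reset button at (318,190) and the selector at (343,178). I'll zoom in on both views.

```bash
python3 - <<'E'
import cv2,pickle,numpy as np
d=pickle.load(open("c.pkl","rb"))
a=cv2.resize(d["top"]["frame"][155:295,290:390],None,fx=4,fy=4,interpolation=cv2.INTER_CUBIC)
b=cv2.resize(d["scene"]["frame"][200:340,280:380],None,fx=4,fy=4,interpolation=cv2.INTER_CUBIC)
cv2.imwrite("pics/z.png",np.hstack([a,b]))
for n in d:
    W=d[n]["world_to_cam"];print(-W[:3,:3].T@W[:3,3])
E
```

```text
[-0.02295233 -0.82179463  0.90463388]
[ 0.36873391 -0.16917213  1.13157477]
```

View pics/z.png

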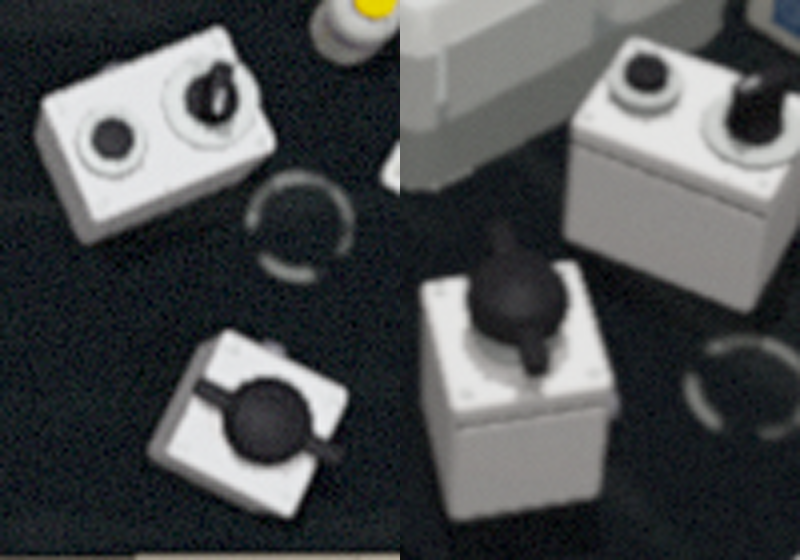

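The zoom shows the stop head at top-image (356.8,260.3), its wing ends near (341,252) and (374,269), and the reset cap at (318,189.5). Next I measure these by masks and ray casting.

```bash
cat > h.py <<'E'
import cv2,pickle,numpy as np
def ray(c,uv):
    K=np.array([[c["fx"],0,c["cx"]],[0,c["fy"],c["cy"]],[0,0,1]])
    p=cv2.undistortPoints(np.array(uv,float).reshape(-1,1,2),K,np.array(c["D"],float)).reshape(-1,2)
    W=c["world_to_cam"];R=W[:3,:3]
    d=np.c_[p[:,0],-p[:,1],-np.ones(len(p))]@R
    return -R.T@W[:3,3],d
def onz(c,uv,z):
    o,d=ray(c,uv);return o+d*((z-o[2])/d[:,2])[:,None]
def tri(c1,u1,c2,u2):
    A=[];b=[]
    for c,u in((c1,u1),(c2,u2)):
        o,d=ray(c,[u]);d=d[0]/np.linalg.norm(d[0]);P=np.eye(3)-np.outer(d,d);A.append(P);b.append(P@o)
    return np.linalg.lstsq(np.vstack(A),np.hstack(b),rcond=None)[0]
E
python3 - <<'E'
from h import *
d=pickle.load(open("c.pkl","rb"));t=d["top"];s=d["scene"]
def blob(c,x0,x1,y0,y1,thr,dark=True,S=4):
    g=cv2.GaussianBlur(cv2.resize(cv2.cvtColor(c["frame"],cv2.COLOR_BGR2GRAY)[y0:y1,x0:x1],None,fx=S,fy=S,interpolation=cv2.INTER_CUBIC),(5,5),0)
    m=((g<thr) if dark else (g>thr)).astype(np.uint8)*255
    return m
def full(p,x0,y0,S=4): return (np.array(p)+.5)/S-.5+[x0,y0]
# white top of stop box (hull) in top image
for name,(x0,x1,y0,y1) in dict(stop=(325,382,235,286),reset=(296,362,158,218)).items():
    m=blob(t,x0,x1,y0,y1,170,False)
    cs=cv2.findContours(m,cv2.RETR_EXTERNAL,cv2.CHAIN_APPROX_NONE)[0]
    h=np.vstack([c for c in cs if cv2.contourArea(c)>300])
    w=onz(t,full(cv2.convexHull(h)[:,0],x0,y0),.108)[:,:2]
    r=cv2.minAreaRect((w*1000).astype(np.float32));print(name,"box",r)
# heads: dark components enclosed in white
m=blob(t,305,331,177,203,110);n,l,st,ce=cv2.connectedComponentsWithStats(m);i=l[52,52];i=i or 1
print("reset",st[i],onz(t,full([ce[i]],305,177),.130))
m=blob(s,325,365,208,232,110);n,l,st,ce=cv2.connectedComponentsWithStats(m)
for k in range(1,n): print(st[k],full(ce[k],325,208))
x0,y0=325,235
g=blob(t,x0,382,y0,286,110)
op=cv2.morphologyEx(g,cv2.MORPH_OPEN,cv2.getStructuringElement(cv2.MORPH_ELLIPSE,(45,45)))
box=g*0; cv2.circle(box,(int((356.8-x0)*4),int((260.3-y0)*4)),45,255,-1)
hd=cv2.findContours(op&box,cv2.RETR_EXTERNAL,cv2.CHAIN_APPROX_NONE)[0];hd=max(hd,key=cv2.contourArea)
(c,r)=cv2.minEnclosingCircle(hd);print("head px",full(c,x0,y0),r/4)
for z in(.128,.133):print("head",onz(t,[full(c,x0,y0)],z))
w=onz(t,[[290+203/4,155+387/4],[290+338/4,155+455/4]],.136);print("wings",w,w.mean(0),np.degrees(np.arctan2(*(w[0]-w[1])[[1,0]])),np.linalg.norm(w[0]-w[1]))
print("tri head",tri(t,full(c,x0,y0),s,(280+117/4,200+298/4)))
print("tri reset",tri(t,(318,189.5),s,(280+247/4,200+73/4)))
for n,u in(("tip",(290+222/4,155+72/4)),):print(n,onz(t,[u],.152))
E
```

```text
stop box ((403.2123107910156, -365.02398681640625), (84.31664276123047, 85.27420043945312), 62.43452072143555)
reset box ((589.1142578125, -311.03167724609375), (85.0851821899414, 127.89124298095703), 22.316007614135742)
reset [  33   31   40   40 1256] [[ 0.57450362 -0.27835944  0.13      ]]
[   0    0   54   67 1428] [329.06915266 213.94467787]
[  57    0  103   41 2153] [355.89938458 210.97927311]
[  45   22   43   39 1319] [341.16594011 218.02151251]
[145  53  15  43 440] [363.05852273 227.20227273]
head px [356.375 259.875] 11.250024795532227
head [[ 0.40286555 -0.36710002  0.128     ]]
head [[ 0.4026955 -0.3661139  0.133    ]]
wings [[ 0.42205255 -0.32898959  0.136     ]
 [ 0.3813803  -0.40781019  0.136     ]] [ 0.40171642 -0.36839989  0.136     ] 62.70579133865617 0.08869564938680526
tri head [ 0.40280683 -0.36642329  0.13165992]
tri reset [ 0.5763156  -0.28019991  0.12014578]
tip [[ 0.60955425 -0.34355278  0.152     ]]
```

```bash
cat >> h.py <<'E'
from cell import ctrl
S=np.array([.4030,-.3662]);SX=np.array([.888,-.460]);SY=np.array([.460,.888]);RST=np.array([.5755,-.279])
def rot(xd,sgn):  # tool y along sgn*xd, z down
    y=np.r_[np.array(xd)*sgn,0];y/=np.linalg.norm(y);z=np.array([0,0,-1.]);return np.c_[np.cross(y,z),y,z]
def best(p,xd):
    o=[(abs(q[5]),s) for s in(1,-1) if (q:=ctrl.inverse_kinematics(p,rot(xd,s))) is not None];print(o);return rot(xd,min(o)[1])
def F(): return ctrl.read_state()["wrist_force"]
def press(xy,z0,zmin,fmax):
    ctrl.servo_line([*xy,z0],v=.08);b=F();z=z0
    while z>zmin:
        z-=.001;ctrl.servo_line([*xy,z],v=.02);f=(F()-b)[2]
        if f>fmax:break
    st=ctrl.read_state();print("press end",z,st["tool_pos"],f)
    ctrl.hold(.15);ctrl.servo_line([*xy,z0+.03],v=.1);ctrl.hold(.4)
E
python3 - <<'E'
from h import *
ctrl.move_gripper(0.0)
p=ctrl.read_state()["tool_pos"];print(p,ctrl.read_state()["gripper_width"])
ctrl.servo_line([.12,.50,.40],v=.3)
R=best([*S,.35],SX)
ctrl.move_pose([*S,.35],R);ctrl.servo_line([*S,.20],v=.15)
press(S,.170,.150,12)
c=ctrl.capture("top");print(ctrl.read_state()["time_s"],ctrl.read_state()["tool_pos"],F())
s=ctrl.capture("scene")
cv2.imwrite("pics/p1.png",np.hstack([cv2.resize(x,None,fx=4,fy=4,interpolation=cv2.INTER_CUBIC) for x in(c["frame"][155:295,290:390],s["frame"][200:340,280:380])]))
E
```

```text
[0.14305588 0.58270948 0.22962032] 0.00031065884993726034
[(np.float64(20.27125681548846), 1)]
press end 0.152 [ 0.40324122 -0.366463    0.15383451] 17.646360177204166
12.9333 [ 0.4029414  -0.36613941  0.19978214] [0.06814933 0.39769652 0.24325629]
```

View pics/p1.png

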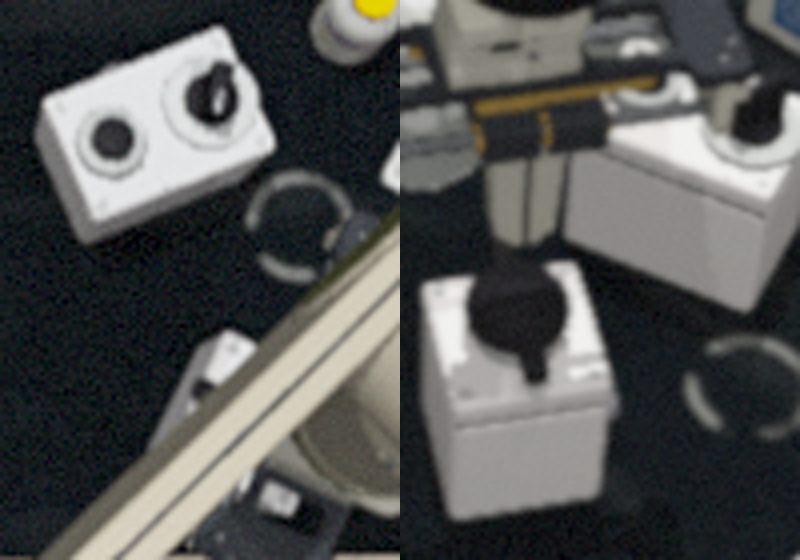

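The head now sits lower in the scene view (centre crop y about 308, was 298) with the finger clear above it, so it is latched. Now I turn it on the left wing.

```bash
python3 - <<'E'
from h import *
P=lambda f,z,a=.042:[*(S+SX*(f-.0175)+SY*a),z]
ctrl.servo_line(P(-.022,.20),v=.15)
ctrl.servo_line(P(-.022,.131),v=.1)
b=F();print("down",b)
for f in(-.012,-.006,0,.006,.012,.016,.020,.023):
    ctrl.servo_line(P(f,.131),v=.06);g=F()-b;print(f,np.r_[g[:2]@SX,g[:2]@SY,g[2]].round(2))
ctrl.hold(.2)
s=ctrl.capture("scene")
ctrl.servo_line(P(-.022,.131),v=.1);print(F()-b)
ctrl.servo_line(P(-.022,.20),v=.15);ctrl.hold(.1)
s2=ctrl.capture("scene");print(ctrl.read_state()["time_s"])
cv2.imwrite("pics/p2.png",np.hstack([cv2.resize(x["frame"][200:340,280:380],None,fx=4,fy=4,interpolation=cv2.INTER_CUBIC) for x in(s,s2)]))
E
```

```text
down [ 0.03102226 -0.46242927 -0.32708189]
-0.012 [-0.43  0.66  0.04]
-0.006 [-0.43  0.66  0.33]
0 [0.07 1.25 0.19]
0.006 [-0.62 -0.06  0.24]
0.012 [-1.39  2.36  1.32]
0.016 [-2.47  1.22  0.04]
0.02 [-2.22  0.74 -0.51]
0.023 [-1.91  1.24 -0.36]
[-0.66428848  0.58612005 -0.73769735]
18.0333
```

View pics/p2.png

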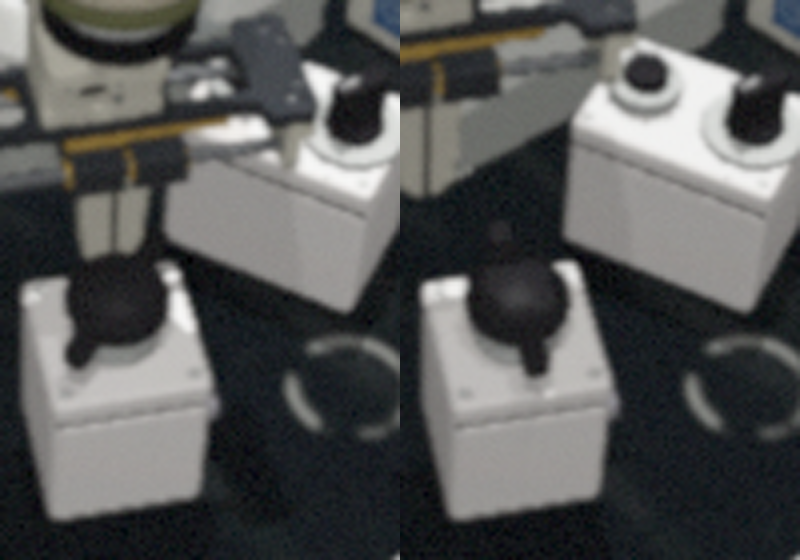

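The left frame shows the head turned clockwise. The right frame shows it back at its rest angle and raised (head centre y about 298, as at the start). Reset button next.

```bash
python3 - <<'E'
from h import *
p=ctrl.read_state()["tool_pos"]
ctrl.servo_line([p[0],p[1],.28],v=.2)
R=best([*RST,.28],[1,0])
ctrl.move_pose([*RST,.28],R);ctrl.servo_line([*RST,.17],v=.15)
press(RST,.148,.131,11)
ctrl.servo_line([*RST,.30],v=.2)
ctrl.move_pose([.40,-.12,.38],R);ctrl.hold(.3)
c=ctrl.capture("top");s=ctrl.capture("scene");print(ctrl.read_state()["time_s"],F())
cv2.imwrite("pics/p3.png",np.hstack([cv2.resize(x,None,fx=4,fy=4,interpolation=cv2.INTER_CUBIC) for x in(c["frame"][155:295,290:390],s["frame"][200:340,280:380])]))
E
```

```text
Traceback (most recent call last):
  File "h.py", line 20, in best
    o=[(abs(q[5]),s) for s in(1,-1) if (q:=ctrl.inverse_kinematics(p,rot(xd,s))) is not None];print(o);return rot(xd,min(o)[1])
                                                                     ~~~^^^^^^
  File "h.py", line 18, in rot
    y=np.r_[np.array(xd)*sgn,0];y/=np.linalg.norm(y);z=np.array([0,0,-1.]);return np.c_[np.cross(y,z),y,z]
                                ^^^^^^^^^^^^^^^^^^^^
numpy._core._exceptions._UFuncOutputCastingError: Cannot cast ufunc 'divide' output from dtype('float64') to dtype('int64') with casting rule 'same_kind'
```

An integer type slipped through; only the lift was done. I rerun it with floats.

```bash
python3 - <<'E'
from h import *
R=best([*RST,.28],[1.,0.])
ctrl.move_pose([*RST,.28],R);ctrl.servo_line([*RST,.17],v=.15)
press(RST,.148,.131,11)
ctrl.servo_line([*RST,.30],v=.2)
ctrl.move_pose([.40,-.12,.38],R);ctrl.hold(.3)
c=ctrl.capture("top");s=ctrl.capture("scene");print(ctrl.read_state()["time_s"],F())
cv2.imwrite("pics/p3.png",np.hstack([cv2.resize(x,None,fx=4,fy=4,interpolation=cv2.INTER_CUBIC) for x in(c["frame"][155:295,290:390],s["frame"][200:340,280:380])]))
E
```

```text
[(np.float64(30.455619426906562), 1), (np.float64(149.5443805730935), -1)]
press end 0.13399999999999998 [ 0.57571403 -0.27910538  0.13522467] 11.6085033087011
27.4667 [0.89958503 0.51606812 0.99646997]
```

View pics/p3.png

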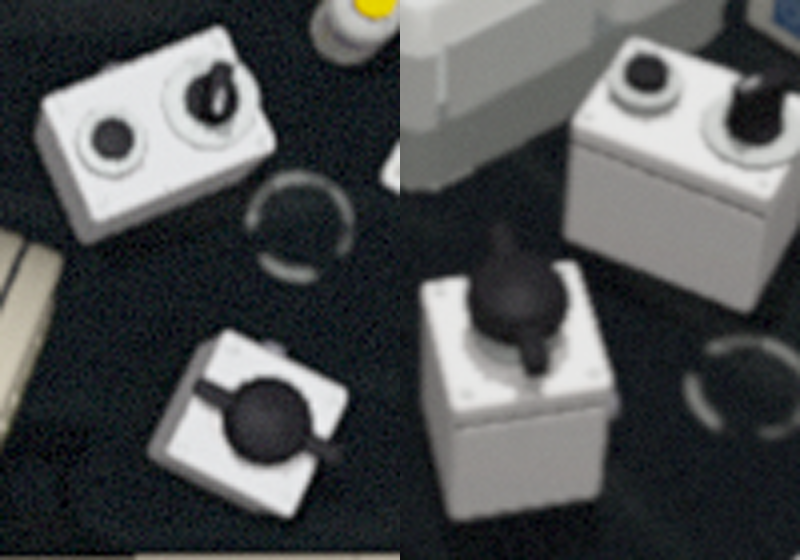

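Both boxes look the same as at the start: the mushroom is up and turned back, the reset button is out, and the selector is where it was. The reset press reached its end stop (tip z 0.124 m, 11.6 N).

```bash
python3 -c "
from cell import ctrl
print(ctrl.hand_in())"
```

```text
the job is handed in; nothing more can be done
None
```

I handed the job in at about 27.5 s: the mushroom button was pushed in until it latched, then turned clockwise until it sprang up, and the reset button was pressed fully and came back. In the last pictures the selector sits as it did at the start. The arm met nothing else that I saw, though I did not check every bystander again, and the hand-in gave no verdict.

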